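Stopper the steel flask

TASK

Close the steel conical flask with the stopper that fits its neck (the smaller of the two white ones): lower it in by its knob, without dropping it, until its collar rests flat on the rim, and let go. Leave the flask standing where it is and leave the large stopper alone.

Things in the scene. Friction and masses are not known exactly. Their poses are not given: they have to be found in the camera images.
- stopper_mid (a point): Smaller white plastic stopper, 70 mm tall, loose, 0.08 kg, upright on its narrow end. Upwards: tapered plug 35 mm long (diameter 24 at the foot, 40 at its top), flat round collar 72 across and 6 thick, round grip knob 26 across and 29 tall. Point: on the axis half-way up, 35 mm above the foot, level with the collar's underside; the knob spans 6 to 35 mm above it. z: its axis, up; yaw is free.
- flask_mouth (a point): Centre of the open mouth, level with the rim, of a hollow stainless steel conical flask: 130 mm tall, loose, 0.6 kg, base 100 mm across. Flared lip 62 mm across outside, 56 inside, narrowing over 16 mm to a straight neck (bore 46, outside 52). z: its axis, up. With the stopper fully home this point and the stopper's point coincide (about 5 mm sideways play).
- large_stopper_mid (a point): Large white plastic stopper of the same form, 70 mm tall, loose, too big for this flask: plug 62 mm across at the foot, collar 96, knob 32. Point: on its axis 35 mm above its foot. A bystander. The flask and both stoppers stand in any order from left to right, centres at least 130 mm apart.
Not all that is in view belongs to the job. Leave any pink look-alike of the part that bears stopper_mid alone. Leave any red look-alike of the part that bears flask_mouth alone.

How it is judged:
By the outcome, as a careful person would: the job done as asked, in the order asked, and still so for the second after the job is handed in, with the robot touching nothing.
It also fails if it takes over 38 s, if anything falls off the work surface, if the arm or the gripper's body presses on something with over 40 N, if the wrist force passes 120 N, or if a joint passes its speed limit or range.

ROBOT

A 6-joint arm with a two-finger parallel gripper is mounted at the origin on the work surface; the furniture and walls round the work are solid. World frame = base frame: x ahead of the robot, y to its left, z up, the work surface at z = 0. Lengths are in m, angles in rad, forces in N, time in s.
With the tool pointing down it reaches from about 0.325 to 0.9 m from the base axis. Payload 6.1 kg.
Tool frame: the origin (TCP) lies at the very end of the fingers, on their centre line; the grasp point (between the pads) lies 19 mm behind it (arm.grip_depth is the distance from the TCP to the grasp point, in m); z points along the fingers, y is the line along which they close (so a half turn about z gives the same grasp; the last joint's range is limited). The gripper opens to 87 mm and grips with 3 to 60 N. Pads are 19 mm wide; open, the fingers measure 117 mm over their backs; the gripper's body (75 mm by 190 mm) begins 51 mm behind the grasp point.
Start: joints at [-1.425, 0.22, 1.526, -0, 1.395, -0.126], TCP at [0.168, -0.602, 0.223] pointing down, gripper open.
Joint ranges: [-2.98, 2.98], [-0.91, 2.08], [0.09, 2.57], [-1.24, 4.39], [0.2, 2.65], [-2.68, 2.68]. Speed limits (rad/s): [2.57, 2.57, 3.01, 3.14, 3.14, 3.14].

INTERFACE

Orientations are given as a unit quaternion [w, x, y, z].
In Python, from plant import arm, eyes gives the robot as it stands.
- The arm moves only by the shell command python3 -m creep 'ROWS'. ROWS is JSON, a list of rows, each a list of 3 entries, a list of its own where there are three numbers: the gripper's target within -1 to 1 (fully open at 1, half-way at 0, shut at -1), then the shift along the tool's x, y, z each as a share of 0.2 m, from -1 to 1, then the turn, a rotation vector about the tool's x, y, z each as a share of 180 degrees, from -1 to 1. A call has 1 to 8 rows; each row shifts and turns the commanded pose from where the row before left it, along the tool's axes as they then stand; what a row does not reach is not made up. A row lasts 1/10 s, in which the tool goes at most 50 mm and 8.59 degrees, less where a joint would pass 70% of its speed; a pose out of reach is approached as far as the arm can. A call with a number of a shift or a turn outside -1 to 1 is refused whole. A call with a gripper value outside its range is refused whole. The fingers move at their own pace and stop on an object; the grip force is fixed at half the most. Time passes only in rows, so rows that do not move let the fingers close. It gives the time, the measured TCP pose, the force, the opening and the grip force at its end, in the units of the state.
- arm.get_obs(): the state, without advancing time (a new reading comes with each control period).
- eyes.read_camera(name): name is "scene" or "top"; returns a dict with "pixels" (420x560x3 uint8, blue, green, red), "z_map" (420x560 float32, m along the optical axis (not along the pixel's ray), 0 where there is no reading), "camera_matrix" (3x3 intrinsics, pixels), "k1" (the pictures are not rectified: a ray, as slopes to the right and down, at radius r is drawn at 1 + k1 r^2 times it, then the intrinsics apply), "world_from_camera" (4x4, takes a point from camera to world coordinates). Camera axes: x right, y down, z forward; pixel columns grow to the right and rows downward; lengths in m; the calibration is good to about 2 mm. A picture is of the moment at which its call begins.
- arm.finish_job(): hands the job in; it is judged then, once.
The state is a dict: "t": time; "joint_pos": joint angles; "dq": joint speeds; "joint_efforts": joint torques, N m; "ee_pos": TCP position; "ee_rot": TCP orientation; "ft_force": force on the tool from outside, world axes, zero at the start; "ft_torque": the same for the moment, N m; "grip_width": finger opening in m; "finger_force": force on a finger pad.
Only numpy, scipy, OpenCV 4.12 (cv2) and the standard library are available. Lean on these libraries where they do the work, as an engineer would, in place of code of your own. Each camera call takes 0.05 s, during which the arm holds its last target. There are 200 camera calls.

## Working session

There is one attempt and no reset: what is moved stays moved. The work goes in short steps, Python scripts to look and compute and a shell command to move; the robot and the scene stay as the last step left them, time stands still between calls to the robot, and variables do not carry over. Pictures are saved under pics/ and viewed, at most 10 in all, crops included, and the job is handed in when it is done.

```bash
mkdir -p pics
cat > h.py <<'E'
import numpy as np, cv2
from plant import arm, eyes
def cam(n):
    c=eyes.read_camera(n); K=np.array(c["camera_matrix"]); T=np.array(c["world_from_camera"]); k=c["k1"]
    h,w=c["z_map"].shape
    u,v=np.meshgrid(np.arange(w),np.arange(h))
    xd=(u-K[0,2])/K[0,0]; yd=(v-K[1,2])/K[1,1]; x,y=xd.copy(),yd.copy()
    for _ in range(20):
        s=1+k*(x*x+y*y); x,y=xd/s,yd/s
    z=c["z_map"]; P=np.stack([x*z,y*z,z],-1)@T[:3,:3].T+T[:3,3]
    P[z==0]=np.nan
    return c["pixels"],P,T
E
python3 - <<'E'
from h import *
for n in("scene","top"):
    p,P,T=cam(n); cv2.imwrite(f"pics/{n}0.png",p); np.save(f"{n}.npy",P); print(n,T.round(3).tolist())
o=arm.get_obs(); print(o["t"],o["ee_pos"],o["ee_rot"],o["grip_width"],o["ft_force"])
E
```

```text
scene [[-0.549, -0.45, 0.704, -0.455], [-0.835, 0.285, -0.47, 0.524], [0.011, -0.846, -0.532, 0.747], [0.0, 0.0, 0.0, 1.0]]
top [[-0.022, -0.993, 0.112, 0.213], [-1.0, 0.024, 0.017, -0.05], [-0.019, -0.111, -0.994, 1.337], [0.0, 0.0, 0.0, 1.0]]
0.1 [ 0.16770138 -0.60149792  0.2215553 ] [-8.62406218e-04  9.90780082e-01  1.35477248e-01 -1.50639444e-05] 0.08738950774774554 [-0.54941684 -0.06812888  0.14404208]
```

View pics/scene0.png

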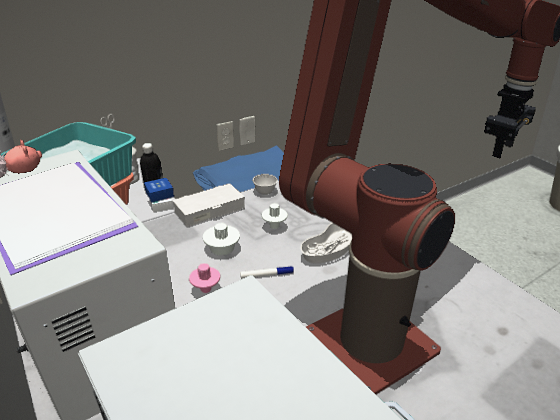

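View pics/top0.png

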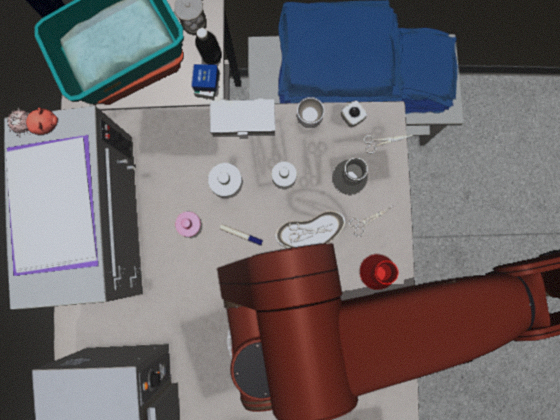

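The top view shows the large stopper at (224,180), the small stopper at (284,174) and the steel flask at (355,170). The pink look-alike is at (188,224) and the red one at (380,272). Next I'll measure the small stopper and the flask.

Run:
```python
from h import *
P=np.load("top.npy")
def part(u,v,r,z0,z1,name):
    Q=P[v-r:v+r,u-r:u+r].reshape(-1,3); Q=Q[(Q[:,2]>z0)&(Q[:,2]<z1)]
    c,rad=cv2.minEnclosingCircle(Q[:,:2].astype(np.float32))
    print(name,len(Q),"mean",Q.mean(0).round(4),"circ",np.round(c,4),round(rad,4),"zmed",np.median(Q[:,2]).round(4))
part(284,174,20,.06,.09,"small knob");part(284,174,20,.034,.047,"small collar")
part(224,180,24,.06,.09,"large knob");part(224,180,24,.03,.05,"large collar")
part(355,170,22,.12,.14,"flask rim"); part(355,170,22,.1,.15,"flask upper")
part(310,112,20,.02,.2,"bowl");part(353,112,18,.02,.2,"bottle")
S=np.load("scene.npy")
for (n,c) in (("knob",(.62,-.11)),("fl",(.62,-.27))):pass
m=S[205:232,258:292].reshape(-1,3);k=m[(m[:,2]>.05)&(m[:,2]<.09)];print("scene knob",k.mean(0).round(4),k.max(0).round(4),k.min(0).round(4))
o=arm.get_obs();print(o["joint_pos"])
```

```text
small knob 75 mean [ 0.4676 -0.0551  0.07  ] circ [ 0.4682 -0.0546] 0.0135 zmed 0.0705
small collar 401 mean [ 0.467  -0.0552  0.0417] circ [ 0.4681 -0.0551] 0.036 zmed 0.0419
large knob 111 mean [0.4567 0.114  0.0701] circ [0.4578 0.1144] 0.0169 zmed 0.0701
large collar 750 mean [0.4568 0.1136 0.042 ] circ [0.4579 0.1143] 0.0487 zmed 0.042
flask rim 155 mean [ 0.4654 -0.2497  0.1279] circ [ 0.4611 -0.2469] 0.0313 zmed 0.1282
flask upper 226 mean [ 0.4656 -0.2509  0.1227] circ [ 0.4611 -0.2469] 0.0313 zmed 0.1255
bowl 209 mean [ 0.6664 -0.1392  0.0343] circ [ 0.6552 -0.1371] 0.0405 zmed 0.0354
bottle 379 mean [ 0.6476 -0.2651  0.0304] circ [ 0.6498 -0.2659] 0.0362 zmed 0.0287
scene knob [ 0.4608 -0.0519  0.0637] [ 0.4763 -0.042   0.0727] [ 0.449  -0.0687  0.0503]
[-1.42509548e+00  2.21115227e-01  1.52751785e+00 -1.34213822e-05
  1.39468460e+00 -1.26087166e-01]
```

The sizes and heights match: the small stopper is at (0.468, -0.055), and the flask mouth is at (0.461, -0.247) with its rim near 0.13. In world axes, tool x is (.963, .268) and tool y is (.268, -.963). I'll move above the knob, staying high.

```bash
python3 -m creep '[[1,[0.136,-0.139,0],[0,0,0]],[1,[0.136,-0.139,0],[0,0,0]],[1,[0.136,-0.139,0],[0,0,0]],[1,[0.136,-0.139,0],[0,0,0]],[1,[0.136,-0.139,0],[0,0,0]],[1,[0.136,-0.139,0],[0,0,0]],[1,[0.136,-0.139,0],[0,0,0]],[1,[0.136,-0.139,0],[0,0,0]]]'; python3 -m creep '[[1,[0.136,-0.139,0],[0,0,0]],[1,[0.136,-0.139,0],[0,0,0]],[1,[0.136,-0.139,0],[0,0,0]],[1,[0.136,-0.139,0],[0,0,0]],[1,[0.136,-0.139,0],[0,0,0]],[1,[0.136,-0.139,0],[0,0,0]],[1,[0.136,-0.139,0],[0,0,0]],[1,[0.136,-0.139,0],[0,0,0]]]'; python3 -m creep '[[1,[0,0,0],[0,0,0]],[1,[0,0,0],[0,0,0]],[1,[0,0,0],[0,0,0]]]'
cat >> h.py <<'E'
def rel(x,y,z):
    from scipy.spatial.transform import Rotation as R
    o=arm.get_obs(); q=o["ee_rot"]; M=R.from_quat([q[1],q[2],q[3],q[0]])
    d=np.array([x,y,z])-o["ee_pos"]
    print("t",round(o["t"],2),"pos",np.round(o["ee_pos"],4),"tool shift/0.2",(M.inv().apply(d)/.2).round(4),"zt",M.apply([0,0,1]).round(4),"yt",M.apply([0,1,0]).round(3),"F",np.round(o["ft_force"],2),"w",round(o["grip_width"],4),o["finger_force"])
E
python3 -c "
from h import *
rel(.468,-.055,.045)"
```

```text
t: 0.9
ee_pos: [0.318, -0.3277, 0.2222]
ee_rot: [-0.0, 0.991, 0.135, -0.0]
ft_force: [0.4, -0.2, -0.7]
grip_width: 0.0868
finger_force: 0.0
t: 1.7
ee_pos: [0.4679, -0.0551, 0.2223]
ee_rot: [0.0, 0.991, 0.136, -0.0]
ft_force: [1.1, -0.7, 0.7]
grip_width: 0.0872
finger_force: 0.0
t: 2.0
ee_pos: [0.4671, -0.0574, 0.2222]
ee_rot: [0.0, 0.991, 0.135, -0.0]
ft_force: [0.0, 0.5, -0.8]
grip_width: 0.0869
finger_force: 0.0
t 2.0 pos [ 0.4671 -0.0574  0.2222] tool shift/0.2 [ 0.0086 -0.0102  0.886 ] zt [-9.e-04 -3.e-04 -1.e+00] yt [ 0.268 -0.963  0.   ] F [ 0.    0.49 -0.83] w 0.0869 0.0
```

```bash
python3 -m creep '[[1,[0.009,-0.01,0.12],[0,0,0]],[1,[0,0,0.12],[0,0,0]],[1,[0,0,0.12],[0,0,0]],[1,[0,0,0.12],[0,0,0]],[1,[0,0,0.08],[0,0,0]],[1,[0,0,0.04],[0,0,0]],[1,[0,0,0],[0,0,0]]]'
python3 - <<'E'
from h import *
rel(.468,-.055,.045)
for n in("scene","top"):
    p,P,T=cam(n); 
    if n=="scene": a=cv2.resize(p[150:270,200:350],(480,384),interpolation=cv2.INTER_CUBIC)
    else: b=cv2.resize(p[120:220,200:400],(768,384),interpolation=cv2.INTER_CUBIC)
cv2.imwrite("pics/s1.png",a)
E
```

```text
t: 2.7
ee_pos: [0.4677, -0.0551, 0.1016]
ee_rot: [-0.0, 0.991, 0.135, -0.001]
ft_force: [0.4, -0.1, -0.2]
grip_width: 0.0869
finger_force: 0.0
t 2.7 pos [ 0.4677 -0.0551  0.1016] tool shift/0.2 [0.0023 0.0004 0.2828] zt [-2.2e-03  5.0e-04 -1.0e+00] yt [ 0.267 -0.964 -0.001] F [ 0.41 -0.14 -0.19] w 0.0869 0.0
```

View pics/s1.png

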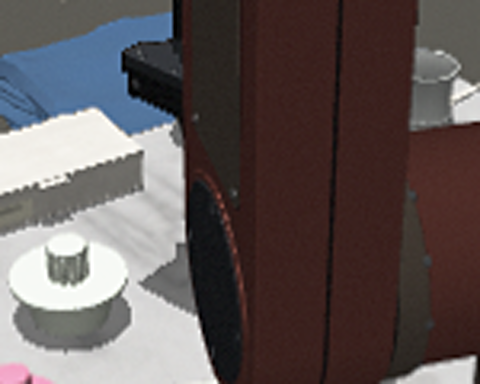

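The arm hides the small stopper in the scene view. The large stopper (crop (68,290)) and the flask (crop (437,85)) are undisturbed. I'll go down and close the gripper.

```bash
python3 -m creep '[[1,[0,0,0.08],[0,0,0]],[1,[0,0,0.08],[0,0,0]],[1,[0,0,0.06],[0,0,0]],[1,[0,0,0.04],[0,0,0]],[1,[0,0,0.02],[0,0,0]],[1,[0,0,0],[0,0,0]]]'; python3 -c "
from h import *
rel(.468,-.055,.045)"
```

```text
t: 3.4
ee_pos: [0.4687, -0.0543, 0.0464]
ee_rot: [-0.0, 0.991, 0.135, -0.0]
ft_force: [0.4, -0.8, 0.3]
grip_width: 0.0871
finger_force: 0.0
t 3.4 pos [ 0.4687 -0.0543  0.0464] tool shift/0.2 [-0.0043  0.0024  0.0069] zt [-5.e-04  2.e-04 -1.e+00] yt [ 0.268 -0.963 -0.   ] F [ 0.37 -0.78  0.29] w 0.0871 0.0
```

```bash
python3 -m creep '[[-1,[0,0,0],[0,0,0]],[-1,[0,0,0],[0,0,0]],[-1,[0,0,0],[0,0,0]],[-1,[0,0,0],[0,0,0]],[-1,[0,0,0],[0,0,0]],[-1,[0,0,0],[0,0,0]],[-1,[0,0,0],[0,0,0]],[-1,[0,0,0],[0,0,0]]]'; python3 -c "
from h import *
rel(.468,-.055,.045)"
```

```text
t: 4.2
ee_pos: [0.4688, -0.0543, 0.0465]
ee_rot: [-0.0, 0.991, 0.135, -0.0]
ft_force: [-0.4, -0.4, 0.4]
grip_width: 0.031
finger_force: 0.0
t 4.2 pos [ 0.4688 -0.0543  0.0465] tool shift/0.2 [-0.0047  0.0021  0.0077] zt [-0.  0. -1.] yt [ 0.268 -0.963 -0.   ] F [-0.37 -0.44  0.42] w 0.031 0.0
```

```bash
python3 -m creep '[[-1,[0,0,0],[0,0,0]],[-1,[0,0,0],[0,0,0]],[-1,[0,0,0],[0,0,0]],[-1,[0,0,0],[0,0,0]]]' && python3 -m creep '[[-1,[0,0,-0.02],[0,0,0]],[-1,[0,0,-0.06],[0,0,0]],[-1,[0,0,-0.1],[0,0,0]],[-1,[0,0,-0.15],[0,0,0]],[-1,[0,0,-0.15],[0,0,0]],[-1,[0,0,-0.15],[0,0,0]],[-1,[0,0,-0.1],[0,0,0]],[-1,[0,0,-0.04],[0,0,0]]]'; python3 -c "
from h import *
rel(.461,-.247,.2)"
```

```text
t: 4.6
ee_pos: [0.4688, -0.0543, 0.0465]
ee_rot: [-0.0, 0.991, 0.135, -0.0]
ft_force: [0.2, 0.2, -0.2]
grip_width: 0.0253
finger_force: 30.0
t: 5.4
ee_pos: [0.4703, -0.0547, 0.2042]
ee_rot: [0.001, 0.991, 0.136, 0.002]
ft_force: [0.4, 0.2, -0.3]
grip_width: 0.0249
finger_force: 30.0
t 5.4 pos [ 0.4703 -0.0547  0.2042] tool shift/0.2 [-0.303   0.9136  0.0219] zt [ 0.0052 -0.0015 -1.    ] yt [ 0.269 -0.963  0.003] F [ 0.42  0.23 -0.34] w 0.0249 30.002868895838546
```

The knob is held at 25 mm. I'll carry it over the flask with a smooth ramp.

```bash
python3 -m creep '[[-1,[-0.015,0.045,0],[0,0,0]],[-1,[-0.036,0.11,0],[0,0,0]],[-1,[-0.05,0.15,0],[0,0,0]],[-1,[-0.055,0.165,0],[0,0,0]],[-1,[-0.055,0.165,0],[0,0,0]],[-1,[-0.046,0.14,0],[0,0,0]],[-1,[-0.03,0.09,0],[0,0,0]],[-1,[-0.016,0.048,0],[0,0,0]]]'; python3 -m creep '[[-1,[0,0,0],[0,0,0]],[-1,[0,0,0],[0,0,0]],[-1,[0,0,0],[0,0,0]]]'
python3 - <<'E'
from h import *
rel(.461,-.247,.2)
a,S,_=cam("scene"); b,P,_=cam("top"); np.save("s2.npy",S); np.save("t2.npy",P)
cv2.imwrite("pics/s2.png",np.hstack([cv2.resize(a[130:270,220:360],(390,390),interpolation=2),cv2.resize(b[110:230,290:410],(390,390),interpolation=2)]))
E
```

```text
t: 6.2
ee_pos: [0.4581, -0.2481, 0.1987]
ee_rot: [-0.001, 0.991, 0.134, -0.001]
ft_force: [-0.4, -0.6, -0.5]
grip_width: 0.0253
finger_force: 30.0
t: 6.5
ee_pos: [0.4594, -0.2455, 0.2001]
ee_rot: [-0.0, 0.991, 0.136, -0.0]
ft_force: [0.1, 0.6, -0.6]
grip_width: 0.0256
finger_force: 30.0
t 6.5 pos [ 0.4594 -0.2455  0.2001] tool shift/0.2 [0.0058 0.0097 0.0007] zt [-6.e-04  8.e-04 -1.e+00] yt [ 0.269 -0.963 -0.001] F [ 0.05  0.58 -0.64] w 0.0256 30.003053668638913
```

View pics/s2.png

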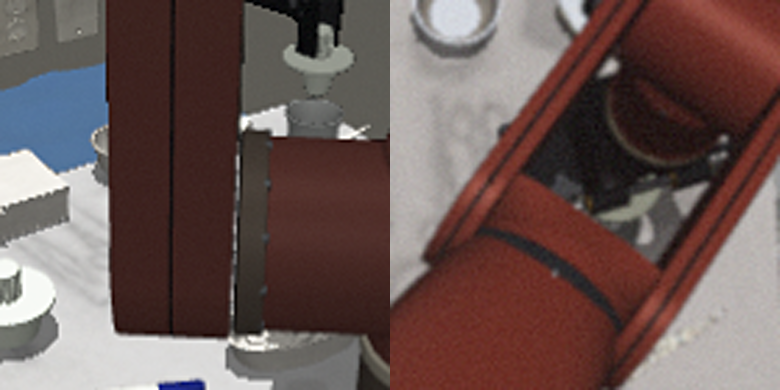

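The scene crop shows the stopper hanging upright, collar at crop (318,58), right above the flask mouth at (313,112). I'll compare the two in this view's depth.

Run:
```python
from h import *
from scipy.optimize import least_squares
S=np.load("s2.npy")[140:185,318:352].reshape(-1,3); S=S[np.hypot(S[:,0]-.461,S[:,1]+.247)<.06]
print(np.histogram(S[:,2],np.arange(.1,.25,.006)))
for z0,z1,n in ((.186,.2,"collar"),(.12,.135,"rim")):
    q=S[(S[:,2]>z0)&(S[:,2]<z1)]; c,r=cv2.minEnclosingCircle(q[:,:2].astype(np.float32)); print(n,len(q),np.round(c,4),round(r,4),q.max(0).round(4),q.min(0).round(4))
q=S[(S[:,2]>.19)&(S[:,2]<.2)]
A=np.c_[q[:,:2]-q[:,:2].mean(0),np.ones(len(q))];print("collar plane",np.linalg.lstsq(A,q[:,2],rcond=None)[0].round(4))
```

```text
(array([  7,  24,  54,  60,  83,  32,   0,   0,   0,  11,  17,  15,  21,
         9,   6, 113,  79,  26,  28,  35,  33,  16,   4,   0]), array([0.1  , 0.106, 0.112, 0.118, 0.124, 0.13 , 0.136, 0.142, 0.148,
       0.154, 0.16 , 0.166, 0.172, 0.178, 0.184, 0.19 , 0.196, 0.202,
       0.208, 0.214, 0.22 , 0.226, 0.232, 0.238, 0.244]))
collar 190 [ 0.4543 -0.2427] 0.0364 [ 0.4904 -0.2085  0.1994] [ 0.4191 -0.2784  0.1885]
rim 156 [ 0.458  -0.2462] 0.0346 [ 0.4915 -0.2137  0.1334] [ 0.4288 -0.2787  0.1201]
collar plane [ 0.0286 -0.0317  0.1955]
```

The offset needed is about (+3, -2.5) mm: tool x +0.011, tool y +0.016. Full seat should be at TCP z ≈ 0.1415. I'll go part way and check.

```bash
python3 -m creep '[[-1,[0.011,0.016,0],[0,0,0]],[-1,[0,0,0.04],[0,0,0]],[-1,[0,0,0.05],[0,0,0]],[-1,[0,0,0.05],[0,0,0]],[-1,[0,0,0.04],[0,0,0]],[-1,[0,0,0.03],[0,0,0]],[-1,[0,0,0],[0,0,0]],[-1,[0,0,0],[0,0,0]]]'
python3 - <<'E'
from h import *
rel(.4615,-.248,.1415)
a,S,_=cam("scene")
cv2.imwrite("pics/s3.png",cv2.resize(a[125:185,300:370],(560,480),interpolation=2))
S=S[140:185,318:352].reshape(-1,3); S=S[np.hypot(S[:,0]-.461,S[:,1]+.247)<.06]
q=S[(S[:,2]>.146)&(S[:,2]<.161)]; c,r=cv2.minEnclosingCircle(q[:,:2].astype(np.float32)); print(len(q),np.round(c,4),round(r,4))
E
```

```text
t: 7.4
ee_pos: [0.4624, -0.249, 0.1585]
ee_rot: [-0.0, 0.991, 0.135, -0.0]
ft_force: [1.0, -0.4, -1.1]
grip_width: 0.0251
finger_force: 30.0
t 7.4 pos [ 0.4624 -0.249   0.1585] tool shift/0.2 [-0.0031 -0.0061  0.085 ] zt [-1.e-04  1.e-04 -1.e+00] yt [ 0.268 -0.963 -0.   ] F [ 0.96 -0.38 -1.1 ] w 0.0251 30.003067776663315
198 [ 0.4589 -0.2487] 0.038
```

View pics/s3.png

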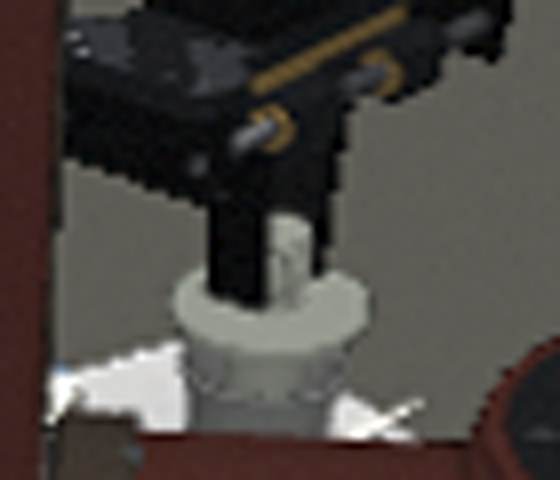

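The plug is inside the mouth. The collar (crop centre (272,312)) is nearly concentric with the flask (266). I'll back off 1 mm sideways and lower gently.

```bash
python3 -m creep '[[-1,[-0.003,-0.006,0.02],[0,0,0]],[-1,[0,0,0.02],[0,0,0]],[-1,[0,0,0.015],[0,0,0]],[-1,[0,0,0.01],[0,0,0]],[-1,[0,0,0.005],[0,0,0]],[-1,[0,0,0],[0,0,0]]]'; python3 -c "
from h import *
rel(.4615,-.248,.1415)"
```

```text
t: 8.05
ee_pos: [0.4614, -0.2479, 0.1443]
ee_rot: [-0.0, 0.991, 0.135, -0.0]
ft_force: [-0.4, -0.4, -0.5]
grip_width: 0.025
finger_force: 30.0
t 8.05 pos [ 0.4614 -0.2479  0.1443] tool shift/0.2 [0.0002 0.0004 0.0142] zt [-3.e-04  2.e-04 -1.e+00] yt [ 0.268 -0.963 -0.   ] F [-0.4  -0.38 -0.51] w 0.025 30.003138073592552
```

```bash
python3 -m creep '[[-1,[0,0,0.005],[0,0,0]],[-1,[0,0,0.005],[0,0,0]],[-1,[0,0,0],[0,0,0]]]';  python3 -m creep '[[-1,[0,0,0.005],[0,0,0]],[-1,[0,0,0],[0,0,0]]]'
```

```text
t: 8.35
ee_pos: [0.4615, -0.248, 0.1424]
ee_rot: [-0.0, 0.991, 0.135, -0.0]
ft_force: [-0.5, -0.6, -0.0]
grip_width: 0.0252
finger_force: 30.0
t: 8.55
ee_pos: [0.4617, -0.2481, 0.1421]
ee_rot: [0.0, 0.991, 0.135, 0.0]
ft_force: [-1.7, 1.0, 2.9]
grip_width: 0.0251
finger_force: 30.1
```

```bash
python3 -m creep '[[-1,[0,0,0.003],[0,0,0]],[-1,[0,0,0],[0,0,0]]]'
```

```text
t: 8.75
ee_pos: [0.4617, -0.2482, 0.1419]
ee_rot: [0.0, 0.991, 0.135, 0.0]
ft_force: [-2.4, 2.1, 6.1]
grip_width: 0.0255
finger_force: 30.1
```

Firm contact within 0.5 mm of the expected seat. I'll relieve the load slightly, open the gripper and retreat upward.

```bash
python3 -m creep '[[-1,[0,0,-0.003],[0,0,0]],[0,[0,0,0],[0,0,0]],[0,[0,0,0],[0,0,0]],[0.5,[0,0,0],[0,0,0]],[0.5,[0,0,0],[0,0,0]],[0.5,[0,0,0],[0,0,0]],[0.5,[0,0,0],[0,0,0]],[0.5,[0,0,0],[0,0,0]]]'; python3 -m creep '[[0.5,[0,0,-0.03],[0,0,0]],[0.5,[0,0,-0.06],[0,0,0]],[0.5,[0,0,-0.1],[0,0,0]],[0.5,[0,0,-0.15],[0,0,0]],[0.5,[0,0,-0.15],[0,0,0]],[0.5,[0,0,-0.08],[0,0,0]],[0.5,[0,0,0],[0,0,0]]]'
python3 - <<'E'
from h import *
a,S,_=cam("scene")
cv2.imwrite("pics/s4.png",cv2.resize(a[125:185,300:370],(560,480),interpolation=2))
S=S[140:185,318:352].reshape(-1,3); S=S[np.hypot(S[:,0]-.461,S[:,1]+.247)<.06]
q=S[(S[:,2]>.13)&(S[:,2]<.142)]; c,r=cv2.minEnclosingCircle(q[:,:2].astype(np.float32)); print(len(q),np.round(c,4),round(r,4),np.median(q[:,2]),"top",np.sort(S[:,2])[-30:].round(3))
A=np.c_[q[:,:2]-q[:,:2].mean(0),np.ones(len(q))];print("plane",np.linalg.lstsq(A,q[:,2],rcond=None)[0].round(4))
E
```

```text
t: 9.55
ee_pos: [0.4615, -0.248, 0.1415]
ee_rot: [-0.0, 0.991, 0.135, -0.0]
ft_force: [-0.2, -0.1, -1.1]
grip_width: 0.0642
finger_force: 0.0
t: 10.25
ee_pos: [0.4632, -0.2492, 0.26]
ee_rot: [0.003, 0.991, 0.136, 0.003]
ft_force: [-0.5, -0.8, -0.5]
grip_width: 0.0656
finger_force: 0.0
215 [ 0.4581 -0.2454] 0.0378 0.13695957350922205 top [0.164 0.164 0.165 0.165 0.165 0.165 0.165 0.165 0.165 0.165 0.165 0.165
 0.166 0.166 0.166 0.166 0.166 0.166 0.166 0.166 0.167 0.167 0.167 0.167
 0.167 0.167 0.167 0.168 0.168 0.168]
plane [ 0.0148 -0.0129  0.1367]
```

View pics/s4.png

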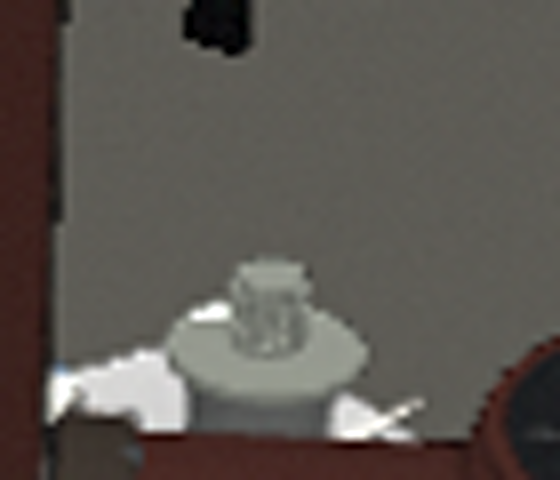

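The stopper sits in the flask: collar level at crop (268,352) with its top at z≈0.137 (0.136 expected), knob top ≈0.165, and the gripper clear. Handing in.

```bash
python3 -c "
from plant import arm
print(arm.finish_job())"
```

```text
the job is handed in; nothing more can be done
None
```

The small stopper is in the steel flask with its collar level on the rim (top at z ≈ 0.137 m, 0.136 expected), and the gripper let go and moved clear. The job was handed in after about 10 s; the judge's verdict was not shown.

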